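# Close the fuel tank with its click-stop cap

## Robot

A 6-joint arm with a two-finger parallel gripper is mounted at the origin on a cart in front of the work surface, level with it; the furniture and walls round the work are solid. World frame = base frame: x ahead of the robot, y to its left, z up, the work surface at z = 0. Lengths are in m, angles in rad, forces in N, time in s.
With the tool pointing down it reaches from about 0.275 to 0.875 m from the base axis. Payload 12.5 kg.
Tool frame: the origin (TCP) lies between the finger pads; the fingertips stand 17 mm ahead of it and the grasp point (between the pads) lies 2 mm behind it (env.finger_overhang is the distance from the TCP to the fingertips, in m); z points along the fingers, y is the line along which they close (so a half turn about z gives the same grasp; the last joint's range is limited). The gripper opens to 85 mm and grips with 20 to 120 N. Pads are 22 mm wide; open, the fingers measure 114 mm over their backs; the gripper's body (76 mm by 85 mm) begins 54 mm behind the grasp point. The pads swing forward as they close: fully open they stand 13 mm farther back than shut.
Start: joints at [-1.223, 0.351, 1.652, -0, 1.139, -0.085], TCP at [0.231, -0.499, 0.217] pointing down, gripper open.
Joint ranges: [-2.75, 2.75], [-0.79, 2.1], [0.01, 2.65], [-1.57, 4.71], [0.07, 3.14], [-2.87, 2.87]. Speed limits (rad/s): [2.22, 2.22, 2.79, 3.14, 3.14, 3.14].

## Interface

Orientations are given as a 3x3 rotation matrix whose columns are the frame's x, y, z axes.
In Python, from bench import env, vision gives the robot as it stands.
- The arm moves only by the shell command python3 -m jog 'ROWS' [FORCE]. ROWS is JSON, a list of rows, each an object of numbers: "ax", "ay", "az": the turn, a rotation vector about the tool's x, y, z in rad; "x", "y", "z": the shift along the tool's x, y, z in m; "fingers": the opening, from 0 (shut) to 1 (fully open). In form: [{"ax": .., "ay": .., "az": .., "x": .., "y": .., "z": .., "fingers": ..}, ...]. A call has 1 to 20 rows; each row is the pose to reach, as a shift and turn from the pose commanded when the call began, along the tool's axes at that moment; what a row does not reach only later rows make up. A row lasts 1/10 s, in which the tool goes at most 50 mm and 8.59 degrees, less where a joint would pass 70% of its speed; a pose out of reach is approached as far as the arm can. A call with a gripper value outside its range is refused whole. The fingers move at their own pace and stop on an object; FORCE is the grip in N (left out, the last holds). Time passes only in rows, so rows that repeat a pose let the fingers close. It gives the time, the measured TCP pose, the force, the opening and the grip force at its end, in the units of the state.
- env.sense(): the state, without advancing time (a new reading comes with each control period).
- vision.snapshot(name): name is "side" or "top"; returns a dict with "color" (400x640x3 uint8, red, green, blue), "vfov" (degrees; the focal length in pixels is half the picture's height over the tangent of half this angle, whatever the lens; pixels are square), "cx", "cy" (the principal point, pixels), "k1" (the pictures are not rectified: a ray, as slopes to the right and down, at radius r is drawn at 1 + k1 r^2 times it, then the intrinsics apply), "R" (3x3) and "t" (3): a world point X has camera coordinates R X + t. Camera axes: x right, y down, z forward; pixel columns grow to the right and rows downward; lengths in m; the calibration is good to about 2 mm. A picture is of the moment at which its call begins. There is no depth.
- env.job_done(): hands the job in; it is judged then, once.
The state is a dict: "clock": time; "joints": joint angles; "dq": joint speeds; "tau": joint torques, N m; "tool_pos": TCP position; "tool_rot": TCP orientation; "force": force on the tool from outside, world axes, zero at the start; "moment": the same for the moment, N m; "gripper_width": finger opening in m; "gripper_force": force on a finger pad.
Only numpy, scipy, OpenCV 4.12 (cv2) and the standard library are available. Lean on these libraries where they do the work, as an engineer would, in place of code of your own. Each camera call takes 0.05 s, during which the arm holds its last target. There are 200 camera calls.

## Task

Put the loose black cap into the filler neck of the grey fuel tank, feeling with a light push for the place where its lugs drop into the notches inside and it sits down on the rim; then turn it clockwise until it clicks. Stop after the first click or two, never past the third, never push hard, let go of the cap and leave the other things on the bench as they are.

Things in the scene. Friction and masses are not known exactly. Their poses are not given: they have to be found in the camera images.
- cap: The loose black plastic cap, about 90 g, 50 mm tall, standing on the bench stem down. Origin: centre of the stem's underside, z up, x along the grip rib. Stem of radius 18 mm, 18 mm tall; at its foot three lugs every 120 degrees (one on +x), 8 mm wide, 12 mm tall, rounded below, reaching to radius 26.8 mm; above it a knurled disc of radius 38 mm, z = 18 to 28 mm.
- cap_rib (a point): Middle of the cap's upright grip rib, 39 mm above the cap's origin, same axes: the rib is 52 mm long (x), 14 mm wide (y) and stands from 28 to 50 mm above the origin.
- tank: The grey steel fuel tank, 170 x 130 x 60 mm with a 30 mm tall round filler neck on top, strapped down and immovable. Its origin is the centre of its underside; z is up.
- neck_rim (a point): Centre of the filler neck's open mouth, at the height of its rim, 90 mm above the bench. The mouth has radius 32 mm and narrows over 6 mm to a bore of radius 28 mm; the neck's outside radius is 35 to 39 mm. With its lugs on top of the teeth inside, the cap's disc stands 9.5 mm above the rim; once they drop into the notches the disc rests on the rim, with the cap's origin 18 mm below it.
- notches (a point): On the neck's axis, 8.5 mm below the rim, level with the top of a ring of six inward teeth (5 mm wide, rounded on top, from radius 21 mm to the bore, 13 mm deep). They leave six notches every 60 degrees, standing at any angle; the cap's lugs have about 11 degrees of play either way in them. Greased. This point does not turn with the ring.
- lock_ring (a joint): Rotation in rad of the screw lock that carries the toothed ring, growing clockwise seen from above. It takes about 0.12 N m to turn and comes up against a solid stop at 0.8, where the tank is tight; it starts somewhere from 0.2 to 0.5.
- ratchet (a joint): Rotation in rad of the toothed ring relative to the screw lock, growing clockwise: 0 until the lock is home. Then the torque climbs to 0.3 to 0.5 N m and drops almost to nothing as the ratchet clicks and slips over a tooth; one tooth every 0.314 rad. Having slipped n teeth it rests 0 to 0.08 above n x 0.314. It does not turn back.
- oil_bottle: Bystander: small oil bottle, 48 mm across, 130 mm tall, upright. Origin at the centre of its underside.
- glass_jar: Bystander: screw-top glass jar, 66 mm across, 96 mm tall, upright. Origin at the centre of its underside.
- pliers: Bystander: pliers lying flat, 190 x 56 x 14 mm. Origin at the centre of its underside.
Things that resemble listed ones, but are neither listed nor needed, are in the scene too. Leave any pink, turquoise or yellow look-alike of the cap alone.

How it is judged:
On the way, in this order (a step that is already met when the one before it is completed fails the run):
1. the cap sits in the neck with its lugs in the notches, its disc down on the rim (z of cap in the frame of neck_rim below -0.0155 m and horizontal distance between cap and neck_rim below 0.004 m), for 0.1 s.
2. the lock is home and the ratchet has slipped at least one tooth (value of joint lock_ring above 0.7 rad and value of joint ratchet above 0.28 rad), for 0.1 s.
At the end, for the whole second after the job is handed in: The cap rests on the neck, disc within 2.5 mm of the rim, within 4 mm of its axis and upright within 0.08 rad; the lock stands at its stop (joint above 0.7 of 0.8) and the ratchet has slipped one to three teeth; the cap is released and still (all of step 1 and all of step 2 and angle between cap's own z axis and vertical below 0.08 rad and value of joint ratchet below 1.1 rad and linear speed of cap below 0.02 m/s); the robot touches nothing.
It fails at once if the cap is pressed or wrenched against the tank with more than 100 N, all their contacts added (contact force between cap and tank above 100 N).
It fails at once if the ratchet is driven past its third click (value of joint ratchet above 1.2 rad).
It fails at once if the gripper or arm strikes the tank with more than 25 N (contact force between any of the fingers, the arm and tank above 25 N).
It fails at once if a bystander is moved more than 20 mm (distance of any of oil_bottle, glass_jar, pliers from where it was at the start of the episode above 0.02 m).
It also fails if it takes over 72 s, if anything falls off the work surface, if the arm or the gripper's body presses on something with over 40 N, if the wrist force passes 120 N, or if a joint passes its speed limit or range.

## Working session

There is one attempt and no reset: what is moved stays moved. The work goes in short steps, Python scripts to look and compute and a shell command to move; the robot and the scene stay as the last step left them, time stands still between calls to the robot, and variables do not carry over. Pictures are saved under pics/ and viewed, at most 10 in all, crops included, and the job is handed in when it is done.

```bash
mkdir -p pics; cat > h.py <<'E'
import numpy as np, cv2
from bench import env, vision
def snap(n,f):
    s=vision.snapshot(n); cv2.imwrite('pics/'+f,s['color'][:,:,::-1]); np.save('pics/'+f+'.npy',s,allow_pickle=True); return s
def load(f): return np.load('pics/'+f+'.npy',allow_pickle=True).item()
def K(s):
    f=200/np.tan(np.radians(s['vfov'])/2); return np.array([[f,0,s['cx']],[0,f,s['cy']],[0,0,1.]])
def ray(s,u,v):
    k=K(s); d=np.array([(u-k[0,2])/k[0,0],(v-k[1,2])/k[1,1]]); q=d.copy()
    for _ in range(30): q=d/(1+s['k1']*(q@q))
    R=np.array(s['R']); c=-R.T@np.array(s['t']); return c,R.T@np.array([q[0],q[1],1])
def onz(s,u,v,z):
    c,d=ray(s,u,v); return c+d*(z-c[2])/d[2]
def proj(s,X):
    p=np.array(s['R'])@np.array(X)+np.array(s['t']); q=p[:2]/p[2]; q=q*(1+s['k1']*(q@q)); k=K(s); return q*k[0,0]+k[:2,2]
E
python3 - <<'E'
from h import *
for n in('top','side'):
    s=snap(n,n+'1.png'); c,d=ray(s,320,200); print(n,s['vfov'],c,d,s['k1'])
a=cv2.imread('pics/top1.png');b=cv2.imread('pics/side1.png')
S=env.sense();print(S)
E
```

```text
top 49.93111805138267 [ 0.40160366 -0.0818171   1.38700353] [ 0.12576614 -0.02332898 -0.99180788] -0.09090555056358318
side 56.031316709889175 [0.14086111 0.83534809 0.51070262] [ 0.38387741 -0.84358218 -0.3758449 ] -0.05735504726930522
{'clock': 0.1, 'joints': array([-1.22260985e+00,  3.51209415e-01,  1.65236108e+00,  3.53115370e-06,
        1.13910575e+00, -8.45635503e-02]), 'dq': array([ 0.00077096, -0.00253806, -0.00285549,  0.00133434,  0.00094709,
       -0.00134393]), 'tau': array([ 9.87596759e-04, -5.06829965e+01, -2.91873765e+01, -4.35413097e-05,
        2.69180717e-03, -2.72771011e-06]), 'tool_pos': array([ 0.23058669, -0.49898049,  0.21619707]), 'tool_rot': array([[ 9.07816546e-01,  4.19367363e-01, -3.66696773e-04],
       [ 4.19367513e-01, -9.07815978e-01,  1.01965435e-03],
       [ 9.47165682e-05, -1.07943981e-03, -9.99999413e-01]]), 'force': array([0.24384943, 0.78136281, 0.61473999]), 'moment': array([-0.03171124, -0.00233664, -0.04087248]), 'gripper_force': 0.0, 'gripper_width': 0.08540926940204432}
```

View pics/top1.png

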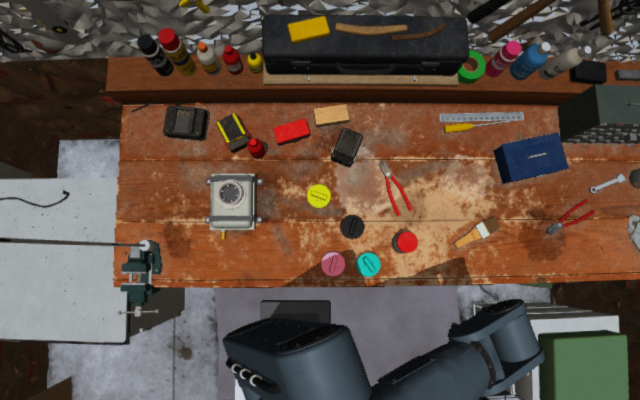

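View pics/side1.png

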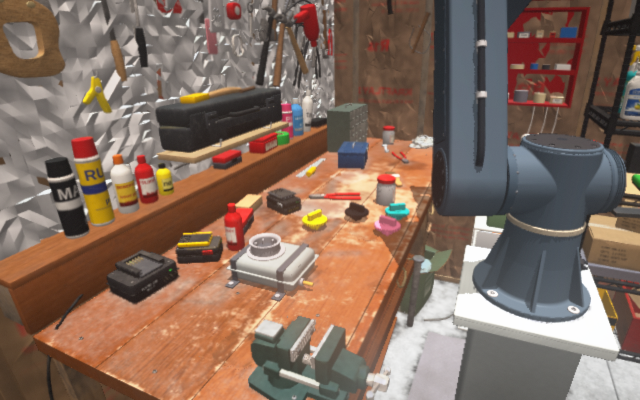

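Top view: tank with neck at about (230,193), black cap at (352,226), yellow/pink/turquoise look-alikes around it, jar (405,241), pliers (395,190), oil bottle (256,148). I'll zoom in for precision.

```bash
python3 - <<'E'
from h import *
a=cv2.imread('pics/top1.png');b=cv2.imread('pics/side1.png')
r=lambda i,x,y,w,h,k:cv2.resize(i[y:y+h,x:x+w],None,fx=k,fy=k,interpolation=cv2.INTER_CUBIC)
A=r(a,330,201,50,50,8);A=np.clip(A.astype(float)*2,0,255).astype('uint8')
B=r(a,205,168,50,50,8);C=r(b,337,192,50,38,8);C=np.clip(C.astype(float)*2,0,255).astype('uint8');D=r(b,240,223,50,37,8)
cv2.imwrite('pics/c1.png',np.vstack([np.hstack([A,B]),np.hstack([C,D[:304] if D.shape[0]>=304 else cv2.copyMakeBorder(D,0,304-D.shape[0],0,0,0)])])[:600])
s=load('top1.png');print(onz(s,352,226,.05),onz(s,230,193,.09))
s=load('side1.png');print(onz(s,357,210,.04),onz(s,266,241,.09))
E
```

```text
[ 0.48889508 -0.21255276  0.05      ] [0.58879047 0.16200762 0.09      ]
[ 0.48022338 -0.18672144  0.04      ] [0.58529371 0.17284341 0.09      ]
```

View pics/c1.png

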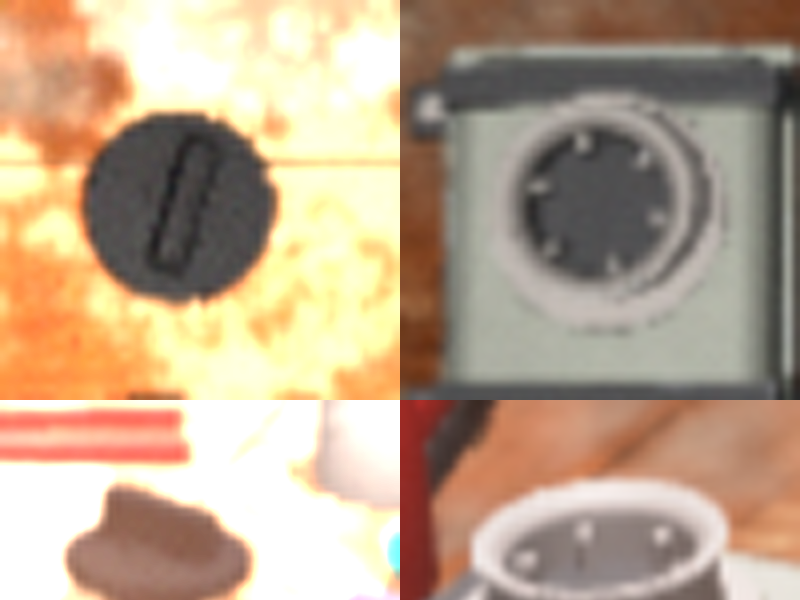

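```bash
cat >> h.py <<'E'
from scipy.optimize import least_squares
def px(x0,y0,x,y,k=8): return np.array([x0+(x+.5)/k-.5,y0+(y+.5)/k-.5])
def tri(obs,z=None):
    # obs: list of (snap,uv,offset z)
    f=lambda p:np.concatenate([proj(s,p+[0,0,dz])-uv for s,uv,dz in obs])
    r=least_squares(f,[.5,0,.05]) if z is None else least_squares(lambda p:f(np.r_[p,z]),[.5,0])
    return r.x,r.fun
E
python3 - <<'E'
from h import *
t=load('top1.png');s=load('side1.png')
nt=px(205,168,197.7,203);ns=px(240,223,199,135)
print('neck top',onz(t,*nt,.0815),'side',onz(s,*ns,.09))
print(tri([(t,nt,-.0085),(s,ns,0)],.09))
ct=px(330,201,180.5,206);print('cap disc',onz(t,*ct,.028))
rt=px(330,201,184,205);print('rib',onz(t,*rt,.05))
# side disc: widest extent 66..250, centre y ~ 560-400
cs=px(337,192,158,163);print(onz(s,*cs,.028)); print(tri([(t,ct,0),(s,cs,0)],.028))
a=onz(t,*px(330,201,196,135),.05);b=onz(t,*px(330,201,168,274),.05);print(a-b,'rib ang',np.degrees(np.arctan2(*(a-b)[1::-1])),np.linalg.norm(a-b))
c=onz(t,*nt,.0815)
for x,y in[(183,143),(243,160),(257,218),(213,262),(150,248),(140,187)]:
    d=onz(t,*px(205,168,x,y),.0815)-c;print('tooth',np.degrees(np.arctan2(d[1],d[0]))%60,np.hypot(*d[:2]))
E
```

```text
neck top [0.59022117 0.16584325 0.0815    ] side [0.59294118 0.16746688 0.09      ]
(array([0.59190917, 0.16694074]), array([-0.34467067, -0.54267057,  0.48591723, -0.02067959]))
cap disc [ 0.48933688 -0.21508538  0.028     ]
rib [ 0.48829766 -0.21430367  0.05      ]
[ 0.48597556 -0.19754692  0.028     ]
(array([ 0.48966679, -0.21238194]), array([-0.85151374, -0.09818376,  0.41181354, -1.92697247]))
[ 0.0541856  -0.01184688  0.        ] rib ang -12.332814059942267 0.05546555889737707
tooth 14.811722154764254 0.02414415720775813
tooth 14.149494006146938 0.023852840936293238
tooth 15.54210263721616 0.02368278486815182
tooth 15.532083383099973 0.02370835717549647
tooth 13.937599676009938 0.02498072497497694
tooth 14.256589934292009 0.02325436920237472
```

```bash
cat >> h.py <<'E'
def go(x,y,z,yaw):
    S=env.sense();R=np.array(S['tool_rot']);p=np.array(S['tool_pos'])
    d=R.T@(np.array([x,y,z])-p); w=np.degrees(np.arctan2(R[1,0],R[0,0]))
    az=-np.radians((yaw-w+180)%360-180)
    tilt=R.T@np.cross(R[:,2],[0,0,-1])
    print('t',S['clock'],'pos',p.round(4),'yaw',w.round(2),'F',S['force'].round(1),'M',S['moment'].round(2),'w',round(S['gripper_width'],4),'| shift',d.round(4),'az',az.round(4),'tilt',tilt.round(4),'j',np.round(S['joints'],2))
E
python3 -c "
from h import *
go(.489,-.213,.2,167.7)"
```

```text
t 0.1 pos [ 0.2306 -0.499   0.2162] yaw 24.79 F [0.2 0.8 0.6] M [-0.03 -0.   -0.04] w 0.0854 | shift [ 0.3545 -0.1512  0.0164] az -2.4942 tilt [-0.0011 -0.0001 -0.    ] j [-1.22  0.35  1.65  0.    1.14 -0.08]
```

```bash
python3 -m jog '[{"x":0.3545,"y":-0.1512,"z":0.0164,"az":-2.494,"fingers":1},{"x":0.3545,"y":-0.1512,"z":0.0164,"az":-2.494,"fingers":1},{"x":0.3545,"y":-0.1512,"z":0.0164,"az":-2.494,"fingers":1},{"x":0.3545,"y":-0.1512,"z":0.0164,"az":-2.494,"fingers":1},{"x":0.3545,"y":-0.1512,"z":0.0164,"az":-2.494,"fingers":1},{"x":0.3545,"y":-0.1512,"z":0.0164,"az":-2.494,"fingers":1},{"x":0.3545,"y":-0.1512,"z":0.0164,"az":-2.494,"fingers":1},{"x":0.3545,"y":-0.1512,"z":0.0164,"az":-2.494,"fingers":1},{"x":0.3545,"y":-0.1512,"z":0.0164,"az":-2.494,"fingers":1},{"x":0.3545,"y":-0.1512,"z":0.0164,"az":-2.494,"fingers":1},{"x":0.3545,"y":-0.1512,"z":0.0164,"az":-2.494,"fingers":1},{"x":0.3545,"y":-0.1512,"z":0.0164,"az":-2.494,"fingers":1},{"x":0.3545,"y":-0.1512,"z":0.0164,"az":-2.494,"fingers":1},{"x":0.3545,"y":-0.1512,"z":0.0164,"az":-2.494,"fingers":1},{"x":0.3545,"y":-0.1512,"z":0.0164,"az":-2.494,"fingers":1},{"x":0.3545,"y":-0.1512,"z":0.0164,"az":-2.494,"fingers":1},{"x":0.3545,"y":-0.1512,"z":0.0164,"az":-2.494,"fingers":1},{"x":0.3545,"y":-0.1512,"z":0.0164,"az":-2.494,"fingers":1},{"x":0.3545,"y":-0.1512,"z":0.0164,"az":-2.494,"fingers":1},{"x":0.3545,"y":-0.1512,"z":0.0164,"az":-2.494,"fingers":1}]'
python3 -c "
from h import *
go(.489,-.213,.047,167.7)"
```

```text
t 0.1 pos [ 0.2306 -0.499   0.2162] yaw 24.79 F [0.2 0.8 0.6] M [-0.03 -0.   -0.04] w 0.0854 | shift [ 0.3545 -0.1511  0.1694] az -2.4942 tilt [-0.0011 -0.0001 -0.    ] j [-1.22  0.35  1.65  0.    1.14 -0.08]invalid input
```

```bash
python3 -m jog '[{"ax":0,"ay":0,"az":0,"x":0.02,"y":0,"z":0,"fingers":1}]'; echo; python3 -m jog '[{"ax":0,"ay":0,"az":0,"x":0.02,"y":0,"z":0,"fingers":0.99}]' 40; python3 -m jog --help | head
```

```text
clock: 0.2
tool_pos: [0.2478, -0.4912, 0.2163]
tool_rot: [[0.909, 0.418, -0.001], [0.418, -0.909, 0.0], [-0.0, -0.001, -1.0]]
force: [0.7, 0.3, -0.5]
gripper_width: 0.0858
gripper_force: 0.0

clock: 0.3
tool_pos: [0.2671, -0.4822, 0.2164]
tool_rot: [[0.908, 0.418, -0.0], [0.418, -0.908, 0.001], [0.0, -0.001, -1.0]]
force: [0.9, 0.1, 0.7]
gripper_width: 0.0848
gripper_force: 0.0invalid input: not JSON, or not a number
```

All keys are required. Commanded so far: +0.04 in tool x.

```bash
python3 -m jog '[{"ax":0,"ay":0,"x":0.3145,"y":-0.1512,"z":0.0164,"az":-2.494,"fingers":1},{"ax":0,"ay":0,"x":0.3145,"y":-0.1512,"z":0.0164,"az":-2.494,"fingers":1},{"ax":0,"ay":0,"x":0.3145,"y":-0.1512,"z":0.0164,"az":-2.494,"fingers":1},{"ax":0,"ay":0,"x":0.3145,"y":-0.1512,"z":0.0164,"az":-2.494,"fingers":1},{"ax":0,"ay":0,"x":0.3145,"y":-0.1512,"z":0.0164,"az":-2.494,"fingers":1},{"ax":0,"ay":0,"x":0.3145,"y":-0.1512,"z":0.0164,"az":-2.494,"fingers":1},{"ax":0,"ay":0,"x":0.3145,"y":-0.1512,"z":0.0164,"az":-2.494,"fingers":1},{"ax":0,"ay":0,"x":0.3145,"y":-0.1512,"z":0.0164,"az":-2.494,"fingers":1},{"ax":0,"ay":0,"x":0.3145,"y":-0.1512,"z":0.0164,"az":-2.494,"fingers":1},{"ax":0,"ay":0,"x":0.3145,"y":-0.1512,"z":0.0164,"az":-2.494,"fingers":1},{"ax":0,"ay":0,"x":0.3145,"y":-0.1512,"z":0.0164,"az":-2.494,"fingers":1},{"ax":0,"ay":0,"x":0.3145,"y":-0.1512,"z":0.0164,"az":-2.494,"fingers":1},{"ax":0,"ay":0,"x":0.3145,"y":-0.1512,"z":0.0164,"az":-2.494,"fingers":1},{"ax":0,"ay":0,"x":0.3145,"y":-0.1512,"z":0.0164,"az":-2.494,"fingers":1},{"ax":0,"ay":0,"x":0.3145,"y":-0.1512,"z":0.0164,"az":-2.494,"fingers":1},{"ax":0,"ay":0,"x":0.3145,"y":-0.1512,"z":0.0164,"az":-2.494,"fingers":1},{"ax":0,"ay":0,"x":0.3145,"y":-0.1512,"z":0.0164,"az":-2.494,"fingers":1},{"ax":0,"ay":0,"x":0.3145,"y":-0.1512,"z":0.0164,"az":-2.494,"fingers":1},{"ax":0,"ay":0,"x":0.3145,"y":-0.1512,"z":0.0164,"az":-2.494,"fingers":1},{"ax":0,"ay":0,"x":0.3145,"y":-0.1512,"z":0.0164,"az":-2.494,"fingers":1}]'
python3 -c "
from h import *
go(.489,-.213,.047,167.7)"
```

```text
clock: 2.3
tool_pos: [0.489, -0.2133, 0.2002]
tool_rot: [[-0.977, 0.215, -0.0], [0.215, 0.977, 0.0], [0.0, 0.0, -1.0]]
force: [0.7, 1.3, 0.2]
gripper_width: 0.085
gripper_force: 0.0
t 2.3 pos [ 0.489  -0.2133  0.2002] yaw 167.57 F [0.7 1.3 0.2] M [-0.01  0.03  0.01] w 0.085 | shift [1.000e-04 3.000e-04 1.532e-01] az -0.0023 tilt [ 0.0001 -0.0002 -0.    ] j [-0.5   0.34  1.71  0.    1.09 -1.85]
```

```bash
python3 -m jog '[{"ax":0,"ay":0,"x":0,"y":0,"z":0.04,"az":0,"fingers":1},{"ax":0,"ay":0,"x":0,"y":0,"z":0.08,"az":0,"fingers":1},{"ax":0,"ay":0,"x":0,"y":0,"z":0.11,"az":0,"fingers":1},{"ax":0,"ay":0,"x":0,"y":0,"z":0.13,"az":0,"fingers":1},{"ax":0,"ay":0,"x":0,"y":0,"z":0.145,"az":0,"fingers":0.7},{"ax":0,"ay":0,"x":0,"y":0,"z":0.150,"az":0,"fingers":0.5},{"ax":0,"ay":0,"x":0,"y":0,"z":0.151,"az":0,"fingers":0.4},{"ax":0,"ay":0,"x":0,"y":0,"z":0.151,"az":0,"fingers":0.3},{"ax":0,"ay":0,"x":0,"y":0,"z":0.151,"az":0,"fingers":0.3}]' 40
python3 - <<'E'
from h import *
go(.489,-.213,.047,167.7)
t=snap('top','t2.png')['color'][:,:,::-1];s=snap('side','s2.png')['color'][:,:,::-1]
cv2.imwrite('pics/c2.png',np.hstack([cv2.resize(t[186:266,312:392],None,fx=5,fy=5),cv2.resize(s[165:245,317:397],None,fx=5,fy=5)]))
E
```

```text
clock: 3.2
tool_pos: [0.4896, -0.2136, 0.0501]
tool_rot: [[-0.977, 0.213, 0.001], [0.213, 0.977, -0.001], [-0.001, -0.0, -1.0]]
force: [0.0, -0.4, 0.8]
gripper_width: 0.0255
gripper_force: 0.0
t 3.2 pos [ 0.4896 -0.2136  0.0501] yaw 167.68 F [ 0.  -0.4  0.8] M [ 0.03 -0.01  0.02] w 0.0255 | shift [0.0007 0.0004 0.0031] az -0.0004 tilt [-0.0004  0.0014  0.    ] j [-0.5   0.56  1.82  0.    0.77 -1.85]
```

View pics/c2.png

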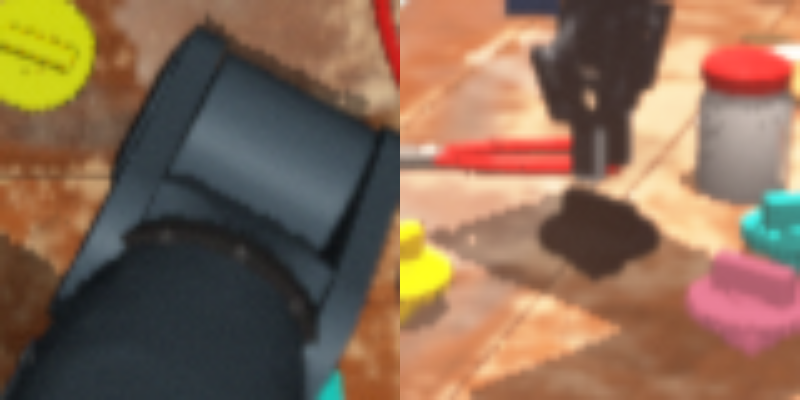

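The side view shows the fingertips around (357,200), above and seemingly behind the cap at (357,212). I'll check that numerically.

```bash
python3 - <<'E'
from h import *
s=load('s2.png');t=load('t2.png');print(s['vfov'],s['R'],s['t'])
S=env.sense();p=S['tool_pos']
for z in(.033,.05,.07,.09):print(z,proj(s,[p[0],p[1],z]))
for z in (0.,.028,.05):print('cap',z,proj(s,[.489,-.214,z]),proj(t,[.489,-.214,z]))
print(proj(s,[0,0,0]),proj(t,[0,0,0]))
E
```

```text
56.031316709889175 [[-0.9139337  -0.40531428 -0.02110776]
 [-0.14056342  0.36488433 -0.92038109]
 [ 0.38074549 -0.83820031 -0.39045244]] [0.47809601 0.18503553 0.84596188]
0.033 [356.93206541 208.45303541]
0.05 [357.02248145 203.53448631]
0.07 [357.12920706 197.67759463]
0.09 [357.23629418 191.74367579]
cap 0.0 [356.93674016 217.80706219] [350.95553137 226.98265522]
cap 0.028 [357.08647795 209.85134317] [351.78554687 226.42095435]
cap 0.05 [357.20470376 203.49760245] [352.46179062 225.96327877]
[528.33603487 286.44483088] [284.79017746 383.20280091]
```

View zoomed.

```bash
python3 - <<'E'
from h import *
s=load('s2.png')['color'][:,:,::-1]
i=cv2.resize(s[120:225,310:420],None,fx=5,fy=5,interpolation=cv2.INTER_CUBIC)
i=(255*(i/255.)**.5).astype('uint8')
cv2.imwrite('pics/c3.png',i)
E
```

```text
(no output)
```

View pics/c3.png

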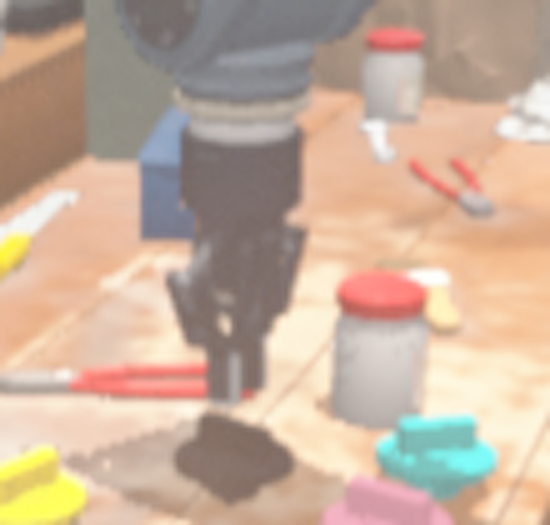

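```bash
python3 -m jog '[{"ax":0,"ay":0,"x":0,"y":0,"z":0,"az":0,"fingers":0.2},{"ax":0,"ay":0,"x":0,"y":0,"z":0,"az":0,"fingers":0.1},{"ax":0,"ay":0,"x":0,"y":0,"z":0,"az":0,"fingers":0.1},{"ax":0,"ay":0,"x":0,"y":0,"z":0,"az":0,"fingers":0.1}]' 20; python3 -c "
from h import *
print(env.finger_overhang);go(.489,-.213,.047,167.7)"
```

```text
clock: 3.7
tool_pos: [0.4891, -0.2133, 0.0493]
tool_rot: [[-0.977, 0.213, 0.0], [0.213, 0.977, 0.0], [-0.0, 0.0, -1.0]]
force: [0.0, 0.7, -0.2]
gripper_width: 0.0084
gripper_force: 0.0
0.017
t 3.7 pos [ 0.4891 -0.2133  0.0493] yaw 167.69 F [ 0.   0.7 -0.2] M [-0.01 -0.01  0.03] w 0.0084 | shift [0.0002 0.0003 0.0023] az -0.0001 tilt [0. 0. 0.] j [-0.5   0.56  1.82  0.    0.77 -1.85]
```

```bash
python3 - <<'E'
from h import *
t=load('top1.png');s=load('side1.png')
print('neck free',tri([(t,px(205,168,197.7,203),-.0085),(s,px(240,223,199,135),0)]))
def cent(S,lo,hi,box):
    h=cv2.cvtColor(S['color'],cv2.COLOR_RGB2HSV);x,y,w,hh=box
    m=cv2.inRange(h[y:y+hh,x:x+w],lo,hi);ys,xs=np.nonzero(m);print(len(xs),xs.min()+x,xs.max()+x,ys.min()+y,ys.max()+y);return np.array([xs.mean()+x,ys.mean()+y])
a=cent(t,(0,150,60),(8,255,255),(390,226,32,32));b=cent(s,(0,150,60),(8,255,255),(373,168,28,20))
print('jar',a,b,tri([(t,a,0),(s,b,0)]))
a=cent(t,(25,150,60),(35,255,255),(303,180,32,32));b=cent(s,(22,150,60),(35,255,255),(298,205,34,32))
print('yel',a,b,tri([(t,a,0),(s,b,0)]))
print('cap',tri([(t,px(330,201,180.5,206),0),(s,px(337,192,158,163),0)]))
E
```

```text
neck free (array([0.59201219, 0.16683415, 0.08966978]), array([-0.28930106, -0.56060613,  0.483588  ,  0.07449629]))
371 397 417 231 252
149 377 395 173 183
jar [406.83827493 241.55525606] [385.77852349 178.51677852] (array([ 0.43901393, -0.37496565,  0.0880786 ]), array([-0.10359063, -0.37932762,  0.44425954,  0.00813951]))
458 307 330 184 207
281 302 326 210 226
yel [318.5        195.66157205] [314.28469751 218.69039146] (array([ 0.58964367, -0.10860146,  0.02540037]), array([-0.17328484, -0.4224548 ,  0.43483   ,  0.0446548 ]))
cap (array([ 0.49088189, -0.21558834,  0.01968515]), array([-0.10276016, -0.31502596,  0.33236039,  0.01801832]))
```

```bash
python3 -m jog '[{"ax":0,"ay":0,"x":0,"y":0,"z":0,"az":0,"fingers":0.4},{"ax":0,"ay":0,"x":0,"y":0,"z":0,"az":0,"fingers":0.4},{"ax":0,"ay":0,"x":0,"y":0,"z":0,"az":0,"fingers":0.4},{"ax":0,"ay":0,"x":0,"y":0,"z":0.003,"az":0,"fingers":0.4},{"ax":0,"ay":0,"x":0,"y":0,"z":0.005,"az":0,"fingers":0.4}]' 20;  python3 -m jog '[{"ax":0,"ay":0,"x":0,"y":0,"z":0.002,"az":0,"fingers":0.4},{"ax":0,"ay":0,"x":0,"y":0,"z":0.004,"az":0,"fingers":0.4}]' 20 | grep -E "pos|force|wid";  python3 -m jog '[{"ax":0,"ay":0,"x":0,"y":0,"z":0.002,"az":0,"fingers":0.4},{"ax":0,"ay":0,"x":0,"y":0,"z":0.003,"az":0,"fingers":0.4}]' 20 | grep -E "pos|force|wid"
python3 - <<'E'
from h import *
s=snap('side','s3.png')['color'][:,:,::-1]
i=cv2.resize(s[120:225,310:420],None,fx=5,fy=5,interpolation=cv2.INTER_CUBIC)
i=(255*(i/255.)**.5).astype('uint8')
cv2.imwrite('pics/c4.png',i)
E
```

```text
clock: 4.2
tool_pos: [0.489, -0.2133, 0.044]
tool_rot: [[-0.977, 0.213, -0.0], [0.213, 0.977, 0.0], [0.0, 0.0, -1.0]]
force: [0.5, 0.6, -0.4]
gripper_width: 0.0337
gripper_force: 0.0
tool_pos: [0.4891, -0.2133, 0.04]
force: [0.3, -0.1, -0.3]
gripper_width: 0.0341
gripper_force: 0.0
tool_pos: [0.489, -0.2133, 0.0371]
force: [-0.2, 0.2, -0.4]
gripper_width: 0.0339
gripper_force: 0.0
```

View pics/c4.png

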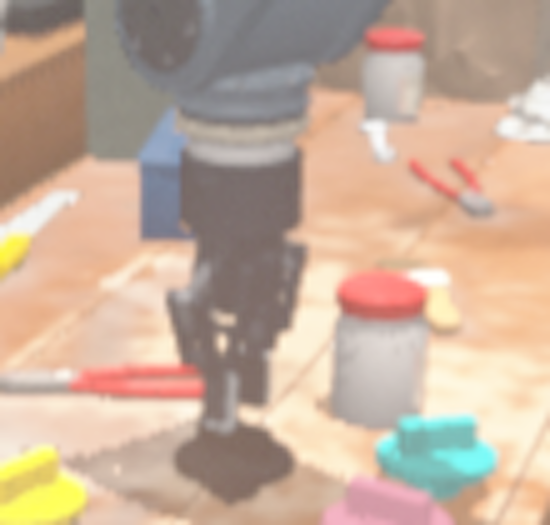

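Midpoint of the tips is at about (357,203), which corresponds to tips ~29 mm higher than nominal, and there is no contact force. I'll continue down by feel.

```bash
for i in 1; do python3 -m jog '[{"ax":0,"ay":0,"x":0,"y":0,"z":0.003,"az":0,"fingers":0.5},{"ax":0,"ay":0,"x":0,"y":0,"z":0.005,"az":0,"fingers":0.5}]' 20 | grep -E "pos|force|wid"; done
python3 -m jog '[{"ax":0,"ay":0,"x":0,"y":0,"z":0.002,"az":0,"fingers":0.5},{"ax":0,"ay":0,"x":0,"y":0,"z":0.004,"az":0,"fingers":0.5}]' 20 | grep -E "pos|force|wid"
python3 -m jog '[{"ax":0,"ay":0,"x":0,"y":0,"z":0.002,"az":0,"fingers":0.5},{"ax":0,"ay":0,"x":0,"y":0,"z":0.004,"az":0,"fingers":0.5}]' 20 | grep -E "pos|force|wid"
python3 -m jog '[{"ax":0,"ay":0,"x":0,"y":0,"z":0,"az":0,"fingers":0.3},{"ax":0,"ay":0,"x":0,"y":0,"z":0,"az":0,"fingers":0.1},{"ax":0,"ay":0,"x":0,"y":0,"z":0,"az":0,"fingers":0.1},{"ax":0,"ay":0,"x":0,"y":0,"z":0,"az":0,"fingers":0.1},{"ax":0,"ay":0,"x":0,"y":0,"z":0,"az":0,"fingers":0.1}]' 20 | grep -E "pos|force|wid"
```

```text
tool_pos: [0.4891, -0.2133, 0.0321]
force: [0.0, 1.5, 0.2]
gripper_width: 0.0426
gripper_force: 0.0
tool_pos: [0.4891, -0.2134, 0.0281]
force: [0.4, -0.2, -0.3]
gripper_width: 0.0424
gripper_force: 0.0
tool_pos: [0.4891, -0.2133, 0.0241]
force: [0.2, -0.4, 0.2]
gripper_width: 0.0425
gripper_force: 0.0
tool_pos: [0.4891, -0.2133, 0.0243]
force: [-0.0, -1.2, -0.7]
gripper_width: 0.0132
gripper_force: 23.6
```

```bash
python3 -m jog '[{"ax":0,"ay":0,"x":0,"y":0,"z":0,"az":0,"fingers":0.3},{"ax":0,"ay":0,"x":0,"y":0,"z":0,"az":0,"fingers":0.3},{"ax":0,"ay":0,"x":0,"y":0,"z":0.002,"az":0,"fingers":0.3},{"ax":0,"ay":0,"x":0,"y":0,"z":0.004,"az":0,"fingers":0.3}]' 20 | grep -E "pos|force|wid"
python3 -m jog '[{"ax":0,"ay":0,"x":0,"y":0,"z":0,"az":0,"fingers":0.1},{"ax":0,"ay":0,"x":0,"y":0,"z":0,"az":0,"fingers":0.1},{"ax":0,"ay":0,"x":0,"y":0,"z":0,"az":0,"fingers":0.1},{"ax":0,"ay":0,"x":0,"y":0,"z":0,"az":0,"fingers":0.1},{"ax":0,"ay":0,"x":0,"y":0,"z":0,"az":0,"fingers":0.1}]' 60 | grep -E "clock|pos|force|wid"
python3 -c "
from h import *
go(.592,.167,.160,164.7)"
```

```text
tool_pos: [0.4891, -0.2133, 0.0202]
force: [0.0, -0.9, 1.3]
gripper_width: 0.0257
gripper_force: 0.0
clock: 6.65
tool_pos: [0.4891, -0.2133, 0.0202]
force: [0.7, -0.5, -1.8]
gripper_width: 0.0122
gripper_force: 60.0
t 6.65 pos [ 0.4891 -0.2133  0.0202] yaw 167.69 F [ 0.7 -0.5 -1.8] M [ 0.02 -0.04 -0.02] w 0.0122 | shift [-0.0195  0.3935 -0.1397] az 0.0522 tilt [ 0.0001 -0.0001 -0.    ] j [-0.5   0.61  1.83  0.    0.71 -1.85]
```

```bash
python3 -m jog '[{"ax":0,"ay":0,"az":0,"x":0,"y":0,"z":-0.03,"fingers":0.1},{"ax":0,"ay":0,"az":0,"x":0,"y":0,"z":-0.07,"fingers":0.1},{"ax":0,"ay":0,"az":0,"x":0,"y":0,"z":-0.12,"fingers":0.1},{"ax":0,"ay":0,"az":0,"x":0,"y":0,"z":-0.14,"fingers":0.1},{"ax":0,"ay":0,"az":0,"x":0,"y":0,"z":-0.14,"fingers":0.1}]' | grep -E "clock|pos|force|wid"
python3 -c "
from h import *
go(.591,.167,.135,164.7)"
```

```text
clock: 7.15
tool_pos: [0.4905, -0.214, 0.1635]
force: [-0.2, -0.3, -0.8]
gripper_width: 0.0125
gripper_force: 60.0
t 7.15 pos [ 0.4905 -0.214   0.1635] yaw 167.7 F [-0.2 -0.3 -0.8] M [-0.02  0.03 -0.06] w 0.0125 | shift [-0.0169  0.3938  0.0279] az 0.0523 tilt [-0.0016  0.0056 -0.    ] j [-0.5   0.38  1.75  0.    1.   -1.85]
```

```bash
python3 -m jog '[{"ax":0,"ay":0,"az":0.052,"x":-0.002,"y":0.04,"z":0,"fingers":0.1},{"ax":0,"ay":0,"az":0.052,"x":-0.004,"y":0.085,"z":0,"fingers":0.1},{"ax":0,"ay":0,"az":0.052,"x":-0.006,"y":0.13,"z":0,"fingers":0.1},{"ax":0,"ay":0,"az":0.052,"x":-0.008,"y":0.175,"z":0,"fingers":0.1},{"ax":0,"ay":0,"az":0.052,"x":-0.010,"y":0.22,"z":0,"fingers":0.1},{"ax":0,"ay":0,"az":0.052,"x":-0.012,"y":0.265,"z":0,"fingers":0.1},{"ax":0,"ay":0,"az":0.052,"x":-0.014,"y":0.31,"z":0,"fingers":0.1},{"ax":0,"ay":0,"az":0.052,"x":-0.016,"y":0.35,"z":0,"fingers":0.1},{"ax":0,"ay":0,"az":0.052,"x":-0.018,"y":0.38,"z":0.01,"fingers":0.1},{"ax":0,"ay":0,"az":0.052,"x":-0.0186,"y":0.3933,"z":0.02,"fingers":0.1},{"ax":0,"ay":0,"az":0.052,"x":-0.0186,"y":0.3933,"z":0.025,"fingers":0.1},{"ax":0,"ay":0,"az":0.052,"x":-0.0186,"y":0.3933,"z":0.025,"fingers":0.1},{"ax":0,"ay":0,"az":0.052,"x":-0.0186,"y":0.3933,"z":0.025,"fingers":0.1}]' | grep -E "clock|pos|force|wid"
python3 - <<'E'
from h import *
go(.591,.167,.135,164.7)
s=snap('side','s4.png')['color'][:,:,::-1];t=snap('top','t4.png')['color'][:,:,::-1]
i=cv2.resize(s[185:265,220:320],None,fx=6,fy=6,interpolation=cv2.INTER_CUBIC)
j=cv2.resize(t[160:220,190:270],None,fx=2.5,fy=2.5);j=cv2.copyMakeBorder(j,0,480-j.shape[0],0,0,0)
cv2.imwrite('pics/c5.png',(255*(np.hstack([i,j])/255.)**.6).astype('uint8'))
E
```

```text
clock: 8.45
tool_pos: [0.5909, 0.1657, 0.1351]
force: [-0.4, -0.1, -0.3]
gripper_width: 0.0129
gripper_force: 60.0
t 8.45 pos [0.5909 0.1657 0.1351] yaw 164.64 F [-0.4 -0.1 -0.3] M [-0.02  0.01  0.1 ] w 0.0129 | shift [0.0003 0.0013 0.0001] az -0.001 tilt [-0.0005 -0.0005 -0.    ] j [ 0.2   0.55  1.55 -0.    1.04 -1.11]
```

View pics/c5.png

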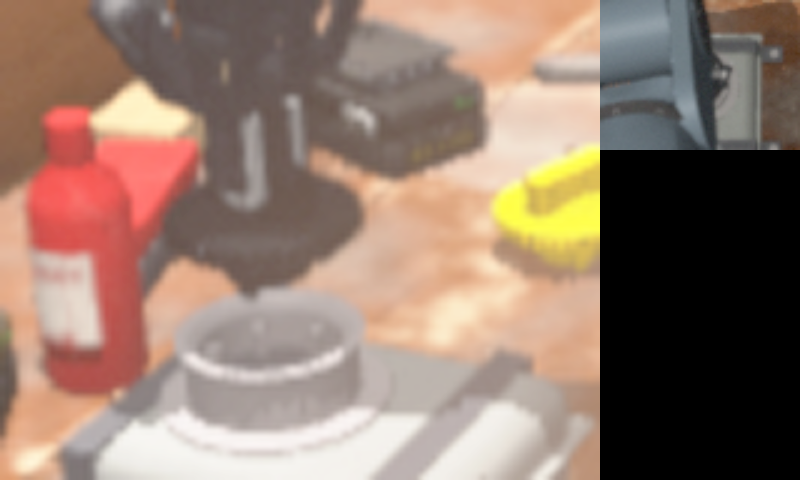

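```bash
python3 - <<'E'
from h import *
s=load('s4.png')
d=px(220,185,262.5,217,6);r=px(220,185,269,333,6);print('obs',d,r,d-r)
c=np.array([.591,.1665])
def ext(cx,z,R):
    P=np.array([proj(s,[cx[0]+R*np.cos(a),cx[1]+R*np.sin(a),z]) for a in np.linspace(0,6.28,200)]);return (P.min(0)+P.max(0))/2,P.min(0),P.max(0)
print(ext(c,.1385,.038),ext(c,.09,.037))
print('J',(proj(s,[.601,.1665,.138])-proj(s,[.591,.1665,.138])),(proj(s,[.591,.1765,.138])-proj(s,[.591,.1665,.138])))
E
```

```text
obs [263.33333333 220.75      ] [264.41666667 240.08333333] [ -1.08333333 -19.33333333]
(array([263.63950886, 221.31134864]), array([247.28137671, 214.34643365]), array([279.99764101, 228.27626362])) (array([265.29015413, 239.67790657]), array([249.71164799, 232.35183749]), array([280.86866027, 247.00397566]))
J [-3.6377667  -0.66706577] [-2.28907487  1.72091535]
```

```bash
python3 -m jog '[{"ax":0,"ay":0,"az":0,"x":0.0009,"y":0.0013,"z":0.01,"fingers":0.1},{"ax":0,"ay":0,"az":0,"x":0.0009,"y":0.0013,"z":0.02,"fingers":0.1},{"ax":0,"ay":0,"az":0,"x":0.0009,"y":0.0013,"z":0.023,"fingers":0.1},{"ax":0,"ay":0,"az":0,"x":0.0009,"y":0.0013,"z":0.025,"fingers":0.1},{"ax":0,"ay":0,"az":0,"x":0.0009,"y":0.0013,"z":0.025,"fingers":0.1}]' | grep -E "clock|pos|force|wid"
python3 -m jog '[{"ax":0,"ay":0,"az":0,"x":0,"y":0,"z":0.001,"fingers":0.1},{"ax":0,"ay":0,"az":0,"x":0,"y":0,"z":0.002,"fingers":0.1},{"ax":0,"ay":0,"az":0,"x":0,"y":0,"z":0.003,"fingers":0.1}]' | grep -E "clock|pos|force|wid"
python3 -m jog '[{"ax":0,"ay":0,"az":0,"x":0,"y":0,"z":0.001,"fingers":0.1},{"ax":0,"ay":0,"az":0,"x":0,"y":0,"z":0.002,"fingers":0.1},{"ax":0,"ay":0,"az":0,"x":0,"y":0,"z":0.002,"fingers":0.1}]' | grep -E "clock|pos|force|wid"
```

```text
clock: 9.05
tool_pos: [0.5905, 0.1684, 0.11]
force: [-0.4, -0.2, -0.5]
gripper_width: 0.0124
gripper_force: 60.0
clock: 9.35
tool_pos: [0.5907, 0.1685, 0.1074]
force: [-0.2, 0.6, -0.3]
gripper_width: 0.0123
gripper_force: 60.0
clock: 9.65
tool_pos: [0.5905, 0.1685, 0.1051]
force: [0.3, 0.4, -0.9]
gripper_width: 0.0125
gripper_force: 60.0
```

```bash
python3 -m jog '[{"ax":0,"ay":0,"az":0,"x":0,"y":0,"z":0.001,"fingers":0.1},{"ax":0,"ay":0,"az":0,"x":0,"y":0,"z":0.0015,"fingers":0.1},{"ax":0,"ay":0,"az":0,"x":0,"y":0,"z":0.0015,"fingers":0.1}]' | grep -E "clock|pos|force|wid"
python3 -m jog '[{"ax":0,"ay":0,"az":0,"x":0,"y":0,"z":0.001,"fingers":0.1},{"ax":0,"ay":0,"az":0,"x":0,"y":0,"z":0.0015,"fingers":0.1},{"ax":0,"ay":0,"az":0,"x":0,"y":0,"z":0.0015,"fingers":0.1}]' | grep -E "clock|pos|force|wid"
python3 -m jog '[{"ax":0,"ay":0,"az":0,"x":0,"y":0,"z":0.001,"fingers":0.1},{"ax":0,"ay":0,"az":0,"x":0,"y":0,"z":0.0015,"fingers":0.1},{"ax":0,"ay":0,"az":0,"x":0,"y":0,"z":0.0015,"fingers":0.1}]' | grep -E "clock|pos|force|wid"
```

```text
clock: 9.95
tool_pos: [0.5905, 0.1685, 0.1037]
force: [-0.1, 0.4, -1.0]
gripper_width: 0.0124
gripper_force: 60.0
clock: 10.25
tool_pos: [0.5905, 0.1685, 0.1022]
force: [0.3, 0.0, -0.8]
gripper_width: 0.0125
gripper_force: 60.0
clock: 10.55
tool_pos: [0.5905, 0.1684, 0.1007]
force: [-0.5, -0.7, -1.6]
gripper_width: 0.0125
gripper_force: 60.0
```

```bash
python3 -m jog '[{"ax":0,"ay":0,"az":0,"x":0,"y":0,"z":0.001,"fingers":0.1},{"ax":0,"ay":0,"az":0,"x":0,"y":0,"z":0.002,"fingers":0.1},{"ax":0,"ay":0,"az":0,"x":0,"y":0,"z":0.002,"fingers":0.1}]' | grep -E "clock|pos|force|wid"
python3 -m jog '[{"ax":0,"ay":0,"az":0,"x":0,"y":0,"z":0.001,"fingers":0.1},{"ax":0,"ay":0,"az":0,"x":0,"y":0,"z":0.002,"fingers":0.1},{"ax":0,"ay":0,"az":0,"x":0,"y":0,"z":0.002,"fingers":0.1}]' | grep -E "clock|pos|force|wid"
```

```text
clock: 10.85
tool_pos: [0.5905, 0.1685, 0.0986]
force: [-0.7, 0.3, -0.5]
gripper_width: 0.0123
gripper_force: 60.0
clock: 11.15
tool_pos: [0.5905, 0.1684, 0.0966]
force: [0.8, -0.1, -1.6]
gripper_width: 0.0125
gripper_force: 60.0
```

```bash
python3 -m jog '[{"ax":0,"ay":0,"az":0,"x":0,"y":0,"z":0.001,"fingers":0.1},{"ax":0,"ay":0,"az":0,"x":0,"y":0,"z":0.002,"fingers":0.1},{"ax":0,"ay":0,"az":0,"x":0,"y":0,"z":0.003,"fingers":0.1}]' | grep -E "clock|pos|force|wid"
python3 -m jog '[{"ax":0,"ay":0,"az":0,"x":0,"y":0,"z":0.0005,"fingers":0.1},{"ax":0,"ay":0,"az":0,"x":0,"y":0,"z":0.001,"fingers":0.1},{"ax":0,"ay":0,"az":0,"x":0,"y":0,"z":0.001,"fingers":0.1}]' | grep -E "clock|pos|force|wid"
python3 -m jog '[{"ax":0,"ay":0,"az":0,"x":0,"y":0,"z":0.0005,"fingers":0.1},{"ax":0,"ay":0,"az":0,"x":0,"y":0,"z":0.0005,"fingers":0.1}]' | grep -E "clock|pos|force|wid"
```

```text
clock: 11.45
tool_pos: [0.5905, 0.1685, 0.0937]
force: [-0.5, 0.3, -0.9]
gripper_width: 0.0124
gripper_force: 60.0
clock: 11.75
tool_pos: [0.5906, 0.1685, 0.0927]
force: [0.0, -0.5, -1.7]
gripper_width: 0.0126
gripper_force: 60.0
clock: 11.95
tool_pos: [0.5905, 0.1685, 0.0922]
force: [0.2, -0.9, -1.1]
gripper_width: 0.0125
gripper_force: 60.0
```

```bash
python3 -m jog '[{"ax":0,"ay":0,"az":0,"x":0,"y":0,"z":0.0005,"fingers":0.1},{"ax":0,"ay":0,"az":0,"x":0,"y":0,"z":0.0005,"fingers":0.1}]' | grep -E "clock|pos|force|wid"
python3 -m jog '[{"ax":0,"ay":0,"az":0,"x":0,"y":0,"z":0.0005,"fingers":0.1},{"ax":0,"ay":0,"az":0,"x":0,"y":0,"z":0.0005,"fingers":0.1}]' | grep -E "clock|pos|force|wid"
```

```text
clock: 12.15
tool_pos: [0.5907, 0.1685, 0.0921]
force: [-0.8, 0.6, 3.4]
gripper_width: 0.0124
gripper_force: 60.3
clock: 12.35
tool_pos: [0.5909, 0.1685, 0.0921]
force: [-1.7, -0.6, 7.8]
gripper_width: 0.0122
gripper_force: 61.1
```

```bash
cat > m.py <<'E'
from h import *
S=env.sense();R=S['tool_rot'];print('t',round(S['clock'],2),'p',S['tool_pos'].round(4),'yaw %.3f'%np.arctan2(R[1,0],R[0,0]),'F',S['force'].round(1),'M',S['moment'].round(3),'w',round(S['gripper_width'],4))
E
python3 -m jog '[{"ax":0,"ay":0,"az":0,"x":0,"y":0,"z":-0.0005,"fingers":0.1},{"ax":0,"ay":0,"az":0,"x":0,"y":0,"z":-0.0005,"fingers":0.1}]' >/dev/null; python3 m.py
python3 -m jog '[{"ax":0,"ay":0,"az":0.03,"x":0,"y":0,"z":0,"fingers":0.1},{"ax":0,"ay":0,"az":0.06,"x":0,"y":0,"z":0,"fingers":0.1},{"ax":0,"ay":0,"az":0.1,"x":0,"y":0,"z":0,"fingers":0.1}]' >/dev/null; python3 m.py
python3 -m jog '[{"ax":0,"ay":0,"az":0.03,"x":0,"y":0,"z":0,"fingers":0.1},{"ax":0,"ay":0,"az":0.06,"x":0,"y":0,"z":0,"fingers":0.1},{"ax":0,"ay":0,"az":0.1,"x":0,"y":0,"z":0,"fingers":0.1}]' >/dev/null; python3 m.py
python3 -m jog '[{"ax":0,"ay":0,"az":0.03,"x":0,"y":0,"z":0,"fingers":0.1},{"ax":0,"ay":0,"az":0.06,"x":0,"y":0,"z":0,"fingers":0.1}]' >/dev/null; python3 m.py
```

```text
t 12.55 p [0.5908 0.1685 0.0921] yaw 2.875 F [-0.8 -0.4  5.1] M [0.012 0.128 0.004] w 0.0125
t 12.85 p [0.5909 0.1686 0.0921] yaw 2.774 F [ 0.1 -0.6  4.8] M [0.08  0.034 0.079] w 0.0122
t 13.15 p [0.5909 0.1686 0.0921] yaw 2.674 F [0.7 0.2 3.7] M [ 0.075 -0.054  0.022] w 0.0122
t 13.35 p [0.5909 0.1685 0.0921] yaw 2.614 F [-0.1 -0.4  3.6] M [0.034 0.023 0.111] w 0.0125
```

```bash
python3 -m jog '[{"ax":0,"ay":0,"az":0.03,"x":0,"y":0,"z":0,"fingers":0.1},{"ax":0,"ay":0,"az":0.06,"x":0,"y":0,"z":0,"fingers":0.1}]' >/dev/null; python3 m.py
python3 -m jog '[{"ax":0,"ay":0,"az":0.03,"x":0,"y":0,"z":0,"fingers":0.1},{"ax":0,"ay":0,"az":0.06,"x":0,"y":0,"z":0,"fingers":0.1}]' >/dev/null; python3 m.py
python3 -m jog '[{"ax":0,"ay":0,"az":0.03,"x":0,"y":0,"z":0,"fingers":0.1},{"ax":0,"ay":0,"az":0.06,"x":0,"y":0,"z":0,"fingers":0.1}]' >/dev/null; python3 m.py
python3 -m jog '[{"ax":0,"ay":0,"az":0.03,"x":0,"y":0,"z":0,"fingers":0.1},{"ax":0,"ay":0,"az":0.06,"x":0,"y":0,"z":0,"fingers":0.1}]' >/dev/null; python3 m.py
```

```text
t 13.55 p [0.5909 0.1685 0.0921] yaw 2.554 F [ 0.4 -0.4  4.2] M [-0.008  0.007  0.228] w 0.0128
t 13.75 p [0.5909 0.1686 0.0921] yaw 2.493 F [0.3 0.6 4. ] M [ 0.088 -0.06   0.212] w 0.0122
t 13.95 p [0.591  0.1686 0.0921] yaw 2.433 F [0.1 1.1 4.7] M [ 0.088 -0.104  0.146] w 0.0123
t 14.15 p [0.591  0.1686 0.0921] yaw 2.373 F [1.1 0.1 4.2] M [ 0.094 -0.19   0.217] w 0.0125
```

```bash
for k in 1; do python3 -m jog '[{"ax":0,"ay":0,"az":0.025,"x":0,"y":0,"z":0,"fingers":0.1},{"ax":0,"ay":0,"az":0.05,"x":0,"y":0,"z":0,"fingers":0.1}]' >/dev/null; python3 m.py; done
python3 -m jog '[{"ax":0,"ay":0,"az":0.025,"x":0,"y":0,"z":0,"fingers":0.1},{"ax":0,"ay":0,"az":0.05,"x":0,"y":0,"z":0,"fingers":0.1}]' >/dev/null; python3 m.py
python3 -m jog '[{"ax":0,"ay":0,"az":0.025,"x":0,"y":0,"z":0,"fingers":0.1},{"ax":0,"ay":0,"az":0.05,"x":0,"y":0,"z":0,"fingers":0.1}]' >/dev/null; python3 m.py
python3 -m jog '[{"ax":0,"ay":0,"az":0.025,"x":0,"y":0,"z":0,"fingers":0.1},{"ax":0,"ay":0,"az":0.05,"x":0,"y":0,"z":0,"fingers":0.1}]' >/dev/null; python3 m.py
```

```text
t 14.35 p [0.591  0.1686 0.0921] yaw 2.323 F [2.1 0.1 4.3] M [ 0.199 -0.266  0.199] w 0.0124
t 14.55 p [0.591  0.1686 0.0921] yaw 2.273 F [1.4 0.8 5.1] M [ 0.158 -0.256  0.22 ] w 0.0126
t 14.75 p [0.591  0.1686 0.0921] yaw 2.223 F [1.5 0.7 4.8] M [ 0.248 -0.316  0.188] w 0.0126
t 14.95 p [0.591  0.1686 0.0921] yaw 2.173 F [2.5 0.1 5.1] M [ 0.197 -0.386  0.229] w 0.0124
```

```bash
python3 -m jog '[{"ax":0,"ay":0,"az":0.025,"x":0,"y":0,"z":0,"fingers":0.1},{"ax":0,"ay":0,"az":0.05,"x":0,"y":0,"z":0,"fingers":0.1}]' >/dev/null; python3 m.py
python3 -m jog '[{"ax":0,"ay":0,"az":0.025,"x":0,"y":0,"z":0,"fingers":0.1},{"ax":0,"ay":0,"az":0.05,"x":0,"y":0,"z":0,"fingers":0.1}]' >/dev/null; python3 m.py
python3 -m jog '[{"ax":0,"ay":0,"az":0.025,"x":0,"y":0,"z":0,"fingers":0.1},{"ax":0,"ay":0,"az":0.05,"x":0,"y":0,"z":0,"fingers":0.1}]' >/dev/null; python3 m.py
python3 -m jog '[{"ax":0,"ay":0,"az":0.025,"x":0,"y":0,"z":0,"fingers":0.1},{"ax":0,"ay":0,"az":0.05,"x":0,"y":0,"z":0,"fingers":0.1}]' >/dev/null; python3 m.py
```

```text
t 15.15 p [0.591  0.1686 0.0921] yaw 2.123 F [1.1 2.1 5.2] M [ 0.208 -0.475  0.205] w 0.0122
t 15.35 p [0.5911 0.1686 0.0921] yaw 2.073 F [3.3 0.7 4.1] M [ 0.297 -0.424  0.204] w 0.013
t 15.55 p [0.5911 0.1687 0.0921] yaw 2.023 F [2.4 1.4 5.2] M [ 0.384 -0.557  0.381] w 0.0121
t 15.75 p [0.5911 0.1687 0.0921] yaw 1.973 F [3.5 2.5 5.5] M [ 0.458 -0.702  0.524] w 0.0122
```

```bash
python3 -m jog '[{"ax":0,"ay":0,"az":0.02,"x":0,"y":0,"z":0,"fingers":0.1},{"ax":0,"ay":0,"az":0.04,"x":0,"y":0,"z":0,"fingers":0.1}]' >/dev/null; python3 m.py
python3 -m jog '[{"ax":0,"ay":0,"az":0.02,"x":0,"y":0,"z":0,"fingers":0.1},{"ax":0,"ay":0,"az":0.04,"x":0,"y":0,"z":0,"fingers":0.1}]' >/dev/null; python3 m.py
python3 -m jog '[{"ax":0,"ay":0,"az":0.02,"x":0,"y":0,"z":0,"fingers":0.1},{"ax":0,"ay":0,"az":0.04,"x":0,"y":0,"z":0,"fingers":0.1}]' >/dev/null; python3 m.py
python3 -m jog '[{"ax":0,"ay":0,"az":0.02,"x":0,"y":0,"z":0,"fingers":0.1},{"ax":0,"ay":0,"az":0.04,"x":0,"y":0,"z":0,"fingers":0.1}]' >/dev/null; python3 m.py
```

```text
t 15.95 p [0.5911 0.1687 0.0921] yaw 1.934 F [4.3 2.8 5.2] M [ 0.493 -0.748  0.667] w 0.0124
t 16.15 p [0.5912 0.1687 0.0921] yaw 1.894 F [5.7 2.9 5.1] M [ 0.512 -0.788  0.688] w 0.0123
t 16.35 p [0.591  0.1686 0.0921] yaw 1.853 F [3.7 1.2 6.2] M [ 0.312 -0.554  0.106] w 0.0125
t 16.55 p [0.5909 0.1685 0.0921] yaw 1.813 F [3.1 1.1 6.4] M [ 0.224 -0.501  0.1  ] w 0.0126
```

```bash
python3 -m jog '[{"ax":0,"ay":0,"az":0.02,"x":0,"y":0,"z":0,"fingers":0.1},{"ax":0,"ay":0,"az":0.04,"x":0,"y":0,"z":0,"fingers":0.1}]' >/dev/null; python3 m.py
python3 -m jog '[{"ax":0,"ay":0,"az":0.02,"x":0,"y":0,"z":0,"fingers":0.1},{"ax":0,"ay":0,"az":0.04,"x":0,"y":0,"z":0,"fingers":0.1}]' >/dev/null; python3 m.py
python3 -m jog '[{"ax":0,"ay":0,"az":0.02,"x":0,"y":0,"z":0,"fingers":0.1},{"ax":0,"ay":0,"az":0.03,"x":0,"y":0,"z":0,"fingers":0.1}]' >/dev/null; python3 m.py
```

```text
t 16.75 p [0.591  0.1685 0.0921] yaw 1.773 F [3.6 1.4 5.3] M [ 0.229 -0.606  0.155] w 0.0125
t 16.95 p [0.5911 0.1686 0.0921] yaw 1.733 F [4.7 1.4 4.9] M [ 0.325 -0.757  0.346] w 0.0121
t 17.15 p [0.5912 0.1686 0.0921] yaw 1.703 F [4.6 1.6 5.8] M [ 0.362 -0.761  0.373] w 0.0124
```

```bash
python3 -m jog '[{"ax":0,"ay":0,"az":0.03,"x":0,"y":0,"z":0,"fingers":0.1},{"ax":0,"ay":0,"az":0.06,"x":0,"y":0,"z":0,"fingers":0.1}]' >/dev/null; python3 m.py
python3 -m jog '[{"ax":0,"ay":0,"az":0.02,"x":0,"y":0,"z":0,"fingers":0.1},{"ax":0,"ay":0,"az":0.04,"x":0,"y":0,"z":0,"fingers":0.1}]' >/dev/null; python3 m.py
python3 -m jog '[{"ax":0,"ay":0,"az":0.02,"x":0,"y":0,"z":0,"fingers":0.1},{"ax":0,"ay":0,"az":0.04,"x":0,"y":0,"z":0,"fingers":0.1}]' >/dev/null; python3 m.py
python3 -m jog '[{"ax":0,"ay":0,"az":0.02,"x":0,"y":0,"z":0,"fingers":0.1},{"ax":0,"ay":0,"az":0.04,"x":0,"y":0,"z":0,"fingers":0.1}]' >/dev/null; python3 m.py
```

```text
t 17.35 p [0.5912 0.1687 0.0921] yaw 1.643 F [5.3 2.4 4.4] M [ 0.441 -0.971  0.594] w 0.0122
t 17.55 p [0.5913 0.1687 0.0921] yaw 1.604 F [5.5 3.4 4.2] M [ 0.428 -0.947  0.681] w 0.0126
t 17.75 p [0.5913 0.1686 0.0921] yaw 1.564 F [3.3 0.5 3.6] M [-0.014 -0.533  0.062] w 0.0125
t 17.95 p [0.591  0.1684 0.0921] yaw 1.523 F [3.  0.4 6.1] M [ 0.14  -0.572  0.079] w 0.012
```

```bash
python3 -m jog '[{"ax":0,"ay":0,"az":-0.03,"x":0,"y":0,"z":0,"fingers":0.1},{"ax":0,"ay":0,"az":-0.03,"x":0,"y":0,"z":0,"fingers":0.3},{"ax":0,"ay":0,"az":-0.03,"x":0,"y":0,"z":0,"fingers":0.5},{"ax":0,"ay":0,"az":-0.03,"x":0,"y":0,"z":0,"fingers":0.5},{"ax":0,"ay":0,"az":-0.03,"x":0,"y":0,"z":0,"fingers":0.5},{"ax":0,"ay":0,"az":-0.03,"x":0,"y":0,"z":-0.01,"fingers":0.5},{"ax":0,"ay":0,"az":-0.03,"x":0,"y":0,"z":-0.03,"fingers":0.6},{"ax":0,"ay":0,"az":-0.03,"x":0,"y":0,"z":-0.07,"fingers":0.7},{"ax":0,"ay":0,"az":-0.03,"x":0,"y":0,"z":-0.11,"fingers":0.7},{"ax":0,"ay":0,"az":-0.03,"x":0,"y":0,"z":-0.15,"fingers":0.7},{"ax":0,"ay":0,"az":-0.03,"x":0,"y":0,"z":-0.15,"fingers":0.7},{"ax":0,"ay":0,"az":-0.03,"x":0,"y":0,"z":-0.15,"fingers":0.7}]' | grep -E "clock|pos|force|wid"
python3 - <<'E'
from h import *
s=snap('side','s6.png')['color'][:,:,::-1]
i=cv2.resize(s[165:265,220:320],None,fx=5,fy=5,interpolation=cv2.INTER_CUBIC)
cv2.imwrite('pics/c6.png',(255*(i/255.)**.6).astype('uint8'))
E
```

```text
clock: 19.15
tool_pos: [0.5907, 0.1685, 0.2429]
force: [0.1, 0.1, -0.0]
gripper_width: 0.0596
gripper_force: 0.0
```

View pics/c6.png

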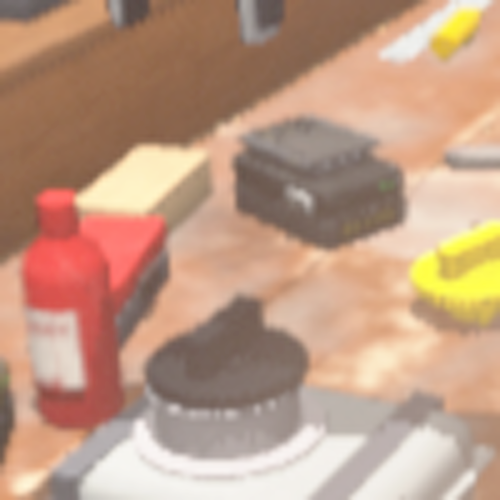

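The crop shows the cap sitting flat on the neck, its disc centred near crop (228,365). The gripper is clear above it and the bottle is unmoved.

```bash
python3 -c "
from bench import env
print(env.job_done())"
```

```text
the job is handed in; nothing more can be done
None
```

I handed the job in at about 19 s: the cap sits flat on the filler neck, turned clockwise through two felt ratchet clicks and let go. The last picture shows the gripper clear above it, but the hand-in gave no verdict.

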